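# Clamp a steel tag blank in the cam jig

### The arm

A 6-joint arm with a two-finger parallel gripper is mounted at the origin on the work surface. World frame = base frame: x ahead of the robot, y to its left, z up, the work surface at z = 0. Lengths are in mm, angles in degrees, forces in N, time in s.
With the tool pointing down it reaches from about 350 to 850 mm from the base axis. Payload 8.1 kg.
Tool frame: the origin (TCP) lies midway between the tips of the shut fingers; the grasp point (between the pads) lies 19 mm behind it (hold_point_z is the distance from the TCP to the grasp point, in mm); z points along the fingers, y is the direction in which the jaws open and shut (so a half turn about z gives the same grasp; the last joint's range is limited). The gripper opens to 85 mm and grips with 20 to 120 N. Pads are 22 mm wide; open, the fingers measure 114 mm over their backs; the gripper's body (76 mm by 85 mm) begins 54 mm behind the grasp point. The pads swing forward as they close: fully open they stand 13 mm farther back than shut.
Start: joints at [68.102, 7.471, 85.268, -0, 87.261, -4.893], TCP at [175.455, 573.778, 231.292] pointing down, gripper open.
Joint ranges: [-169.43, 169.43], [-51.17, 129.36], [1.28, 143.12], [-76.62, 256.62], [0, 156.53], [-152.29, 152.29]. Speed limits (degrees/s): [136.94, 136.94, 159.86, 180, 180, 180].

### API

Orientations are given as [roll, pitch, yaw] about the fixed x, y, z axes, in that order (R = Rz(yaw) Ry(pitch) Rx(roll)).
In Python, from bench import sense, snapshot, camera_params, hand_in, hold_point_z gives the robot as it stands.
- The arm moves only by the tool servo_tool, never from a script. Its argument "motion" is a list of rows, each a list of 7 numbers: the finger opening in mm, from 0 to 85.4, then the shift along the tool's x, y, z in mm, then the turn, a rotation vector about the tool's x, y, z in rad. A call has 1 to 10 rows; each row shifts and turns the pose as measured when the row begins, along the tool's axes as they then stand; what a row does not reach is not made up. A row lasts 1/10 s, in which the tool goes at most 50 mm and 8.59 degrees, less where a joint would pass 70% of its speed; a pose out of reach is approached as far as the arm can. A call with a gripper value outside its range is refused whole. The fingers move at their own pace and stop on an object; "force" is the grip in N (left out, the last holds). Time passes only in rows, so rows that do not move let the fingers close. It gives the time, the measured TCP pose, the force and the opening at its end, in the units of the state.
- sense(): the state, without advancing time (a new reading comes with each control period).
- snapshot(name): name is "scene" or "top"; returns the picture (384x512x3 uint8, blue, green, red); there is no depth.
- camera_params(name): a dict with "fx", "fy", "cx", "cy" (pixels), "R" (3x3) and "t" (3): a world point X has camera coordinates R X + t. Camera axes: x right, y down, z forward; pixel columns grow to the right and rows downward; lengths in mm; the calibration is good to about 2 mm. A picture is of the moment at which its call begins. camera_params takes no time and is no camera call.
- hand_in(): hands the job in, once; it reports no verdict.
The state is a dict: "time": time; "joint_pos": joint angles; "qd": joint speeds; "joint_efforts": joint torques, N m; "tool_pos": TCP position; "tcp_rot": TCP orientation; "ft_force": force on the tool from outside, world axes, zero at the start; "wrist_torque": the same for the moment, N m; "finger_gap": finger opening in mm.
Only numpy, scipy, OpenCV 4.12 (cv2) and the standard library are available. Lean on these libraries where they do the work, as an engineer would, in place of code of your own. Each camera call takes 0.05 s, during which the arm holds its last target. There are 200 camera calls.

### The job

Lay the loose steel tag blank flat in the clamping jig, in the middle between the fence and the open jaw, then turn the black knob clockwise until you feel the sprung jaw drop into its notch and clamp the blank against the fence. The place of the notch cannot be seen, so go by feel and stop turning there: never force the knob on against the end of the notch. Let go of everything, and leave the hammer, screwdriver and wooden ornament where they lie.

Things in the scene. Friction and masses are not known exactly. Their poses are not given: they have to be found in the camera images.
- fixture: Clamping jig, fixed to the bench: steel base plate 110 (x) x 240 (y) x 12 mm; origin at the centre of its underside; y runs from knob end to fence end. Fence: bar 80 mm wide, face at y = +105 mm, top 28 mm above the bench. Grey cover over the cam: y -95 to +9 mm, 96 mm wide, top 37 mm above the bench. The blank's space, between jaw face and fence, is open at both x sides.
- seat (a point): Point on the jig's plate, 12 mm above the bench, under the middle of the clamped blank: 75 mm from the jig's origin along +y; axes as the jig's. The clamped blank lies with its long side along y, one end (either) against the fence, its middle over this point.
- blank_center (a point): Centre of the loose tag blank, a flat steel plate 44 (x) x 60 (y) x 10 mm with a small hole near one end, about 0.2 kg, lying flat on the bench at the start; the point lies 5 mm above its underside.
- jaw: Sprung steel jaw sliding along the jig's y, origin at the jig's origin when open (67 mm between jaw face and fence); it moves to +y by about 7 mm to clamp the blank, 9 mm if empty (too little room is then left for the blank). Block 40 mm wide, 13 to 30 mm above the bench, face at its own y = +38 mm; spring 7 to 9 N. A tail pin at the knob end moves with it.
- knob: Black wing knob on the cam's upright shaft, at the jig's y = -45 mm; origin on the shaft at bench height. Grip bar 56 mm long along the knob's x, 14 mm thick (y), 45 to 73 mm above the bench, on a boss of 42 mm diameter. At the start within 0.12 rad of the jig's x. The notch is hidden, 0.2 to 1.5 rad clockwise (from above) from the start, different each time.
- knob_grip (a point): On the knob's shaft at mid height of its bar, 59 mm above the bench; axes as the knob's. Turning takes about 0.15 N m. Coming to the notch the cam snaps round a little by itself as the jaw drops; after some 0.1 rad of free play comes a dead stop: more than about 0.45 N m on it overstrains the cam (over 24 N between cam and jaw).
- hammer: Bystander: hammer 300 mm long with wooden handle, lying on the bench.
- driver: Bystander: screwdriver 200 mm long, red handle, lying on the bench.
- ornament: Bystander: small thin wooden ornament about 50 mm, lying on the bench.
There are look-alikes about, which are no part of the job. Of the things shaped like the part that bears blank_center, the bare steel one is meant.

How it is judged:
By the outcome, as a careful person would: the job done as asked, in the order asked, and still so for the second after the job is handed in, with the robot touching nothing.
It also fails if it takes over 67 s, if anything falls off the work surface, if the arm or the gripper's body presses on something with over 40 N, if the wrist force passes 120 N, or if a joint passes its speed limit or range.

## Working session

There is one attempt and no reset: what is moved stays moved. The work goes in short steps, Python scripts to look and compute and a tool call to move; the robot and the scene stay as the last step left them, time stands still between calls to the robot, and variables do not carry over. Pictures are saved under pics/ and viewed, about 8 in all and at most 12, crops included, and the job is handed in when it is done.

Besides the shell and the picture viewer there is one more tool, called after ">>>" by a JSON object that holds its "method" and its "body", one argument or row to a line. servo_tool: Moves the arm, as the interface text tells. Its arguments: {"type":"object","properties":{"motion":{"type":"array"},"force":{"type":"number"}},"required":["motion"]}

```bash
mkdir -p pics; python3 - <<'E'
from bench import *
import cv2
print(sense(), hold_point_z)
for n in("scene","top"):
    cv2.imwrite(f"pics/{n}0.png",snapshot(n)); print(n,camera_params(n))
a=cv2.imread("pics/scene0.png");b=cv2.imread("pics/top0.png")
E
```

```text
{'time': 0.0, 'joint_pos': array([ 6.81010723e+01,  7.51558771e+00,  8.53299461e+01,  9.04944566e-04,
        8.72623633e+01, -4.89406370e+00]), 'qd': array([ 0.02931548, -0.07416924, -0.03072965,  0.0163566 , -0.00026716,
       -0.08887958]), 'joint_efforts': array([-1.35660189e-04, -5.69399500e+01, -5.00545478e+01, -4.00262425e-04,
        1.48115179e-02,  1.24620900e-06]), 'tool_pos': array([175.2454505 , 573.25205967, 230.23305374]), 'tcp_rot': array([-1.79892573e+02, -1.01056267e-02,  1.62995082e+02]), 'ft_force': array([-0.23716433,  0.10978021,  0.12495733]), 'wrist_torque': array([-0.02529649, -0.01467482,  0.04578684]), 'finger_gap': 85.08967770477501} 18.700000000000003
scene {'fx': 365.6522660582157, 'fy': 365.6522660582157, 'cx': 254.39987265527208, 'cy': 192.25169778952034, 'R': array([[-0.39822871,  0.91726525,  0.00619334],
       [ 0.6834586 ,  0.30121177, -0.66494797],
       [-0.61179918, -0.26056848, -0.746864  ]]), 't': array([ 150.69851478, -351.11332421, 1250.19755657])}
top {'fx': 413.60859090019864, 'fy': 413.60859090019864, 'cx': 253.38651421228968, 'cy': 193.90725693153846, 'R': array([[-0.02367197, -0.99905893, -0.03634401],
       [-0.99179288,  0.02803773, -0.12474281],
       [ 0.12564443,  0.03309282, -0.99152324]]), 't': array([102.40562695, 564.24007329, 835.30164032])}
```

View pics/top0.png

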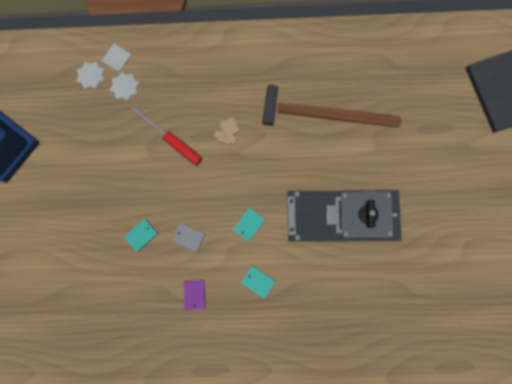

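View pics/scene0.png

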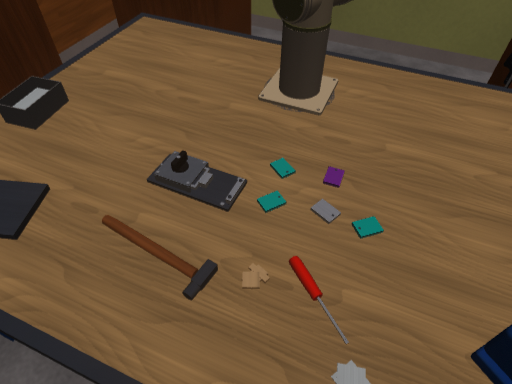

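The top view shows the jig at about (344,215), with its fence at the left end (292) and its knob at (372,213). The hammer, driver and ornament lie above it.
Blank-shaped candidates: grey (188,237), teal (141,235), (249,224) and (258,282), purple (194,295). The grey one fits "bare steel". I'll confirm it in a crop and measure.

```bash
cat > h.py <<'E'
import numpy as np, cv2
from bench import *
def ray(n,uv,z):
    c=camera_params(n); R,t=c["R"],c["t"]
    d=R.T@np.array([(uv[0]-c["cx"])/c["fx"],(uv[1]-c["cy"])/c["fy"],1]); o=-R.T@t
    return (o+d*(z-o[2])/d[2])[:2]
def proj(n,X):
    c=camera_params(n); p=c["R"]@np.array(X,float)+c["t"]
    return np.array([c["cx"]+c["fx"]*p[0]/p[2],c["cy"]+c["fy"]*p[1]/p[2]])
def blob(mask,n,z,near):
    """largest-fit contour nearest a pixel -> centre, corners in world at height z"""
    cs,_=cv2.findContours(mask,cv2.RETR_EXTERNAL,cv2.CHAIN_APPROX_NONE)
    cs=[c for c in cs if cv2.contourArea(c)>80]
    c=min(cs,key=lambda c:np.hypot(*(np.array(cv2.minAreaRect(c)[0])-near)))
    w=np.array([ray(n,p,z) for p in c[:,0].astype(float)],np.float32)
    return cv2.minAreaRect(w), cv2.minAreaRect(c)
E
python3 - <<'E'
from h import *
for n,blk,jig in(("top",(188,237),(344,215)),("scene",(326,211),(197,180))):
    im=cv2.imread(f"pics/{n}0.png"); hsv=cv2.cvtColor(im,cv2.COLOR_BGR2HSV)
    m=((hsv[...,1]<60)).astype(np.uint8)*255
    m=cv2.morphologyEx(m,cv2.MORPH_CLOSE,np.ones((3,3)))
    print(n,"blank",blob(m,n,10 if n=="top" else 5,blk)); print(n,"jig",blob(m,n,12,jig))
    print(hsv[blk[1],blk[0]])
t=cv2.imread("pics/top0.png"); s=cv2.imread("pics/scene0.png")
a=cv2.resize(t[180:260,150:270],(600,400),interpolation=cv2.INTER_CUBIC)
b=cv2.resize(t[180:250,280:410],(780,420),interpolation=cv2.INTER_CUBIC)
a=cv2.resize(t[205:265,110:270],(780,292)) ; b=cv2.resize(t[185:245,280:410],(650,300))
o=np.zeros((600,780,3),np.uint8);o[:292]=a;o[300:,:650]=b
cv2.imwrite("pics/crop0.png",o)
E
```

```text
top blank (((480.4252014160156, 232.61329650878906), (62.911537170410156, 46.88562774658203), 65.18025970458984), ((187.81961059570312, 237.0309295654297), (28.734296798706055, 21.931476593017578), 23.962491989135742))
top jig (((518.5568237304688, -102.5956802368164), (240.2053985595703, 109.73324584960938), 88.61813354492188), ((344.0, 215.5), (51.0, 114.0), 90.0))
[105  15 140]
scene blank (((479.8949279785156, 232.10623168945312), (60.79551315307617, 46.36715316772461), 65.23413848876953), ((325.260009765625, 210.3199920654297), (26.80000114440918, 15.40000057220459), 36.86989974975586))
scene jig (((514.4474487304688, -101.17369079589844), (237.8878936767578, 124.92342376708984), 88.49730682373047), ((197.15753173828125, 178.24658203125), (93.39883422851562, 37.80429458618164), 20.556045532226562))
[132  11 112]
```

View pics/crop0.png

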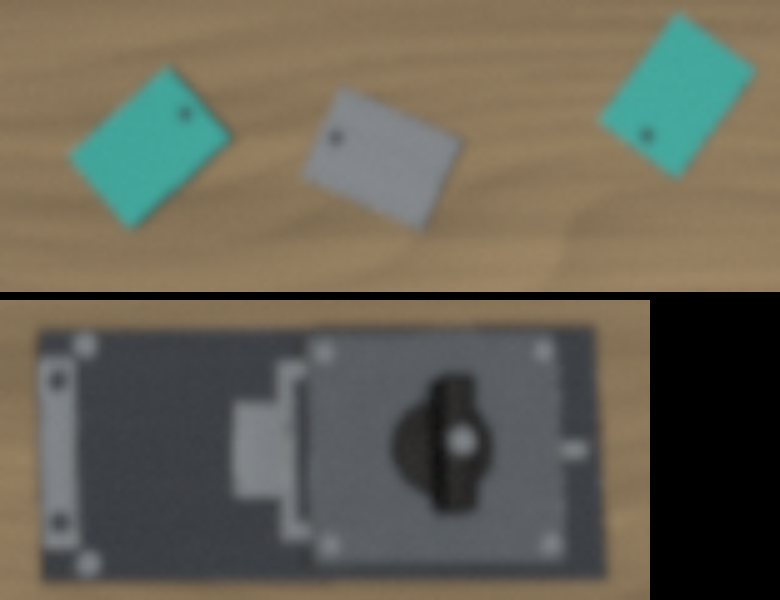

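The crop confirms it. The grey steel plate with a dark hole at top (188,237) is the blank: it measures about 61x46 mm, and both views put it at (480,232) with its long side at 65°. The others are coloured. The jig measures 240x110 mm, at (518.5,-102.6) with its +y axis at 88.6°. The jaw is open and the bar lies along the jig's x.

```bash
cat >> h.py <<'E'
from scipy.spatial.transform import Rotation as Ro
def plan(goal,yaw,n,op):
    """rows (tool axes) for a straight path to goal pointing down, at most 50 mm / 0.149 rad each"""
    s=sense(); p=s["tool_pos"].copy(); R=Ro.from_euler("xyz",s["tcp_rot"],degrees=True)
    G=Ro.from_euler("xyz",[180,0,yaw],degrees=True); w=(R.inv()*G).as_rotvec()
    print("now",p.round(1),s["tcp_rot"].round(1),"q",s["joint_pos"].round(0),"rows need",np.linalg.norm(goal-p)/50,np.linalg.norm(w)/.149)
    for i in range(n):
        d=R.inv().apply((np.array(goal)-p)/n)
        print([op]+d.round(1).tolist()+(w/n).round(4).tolist()); R=R*Ro.from_rotvec(w/n)
E
python3 -c "
from h import *
plan([480,232.5,110],65.2,14,85)"
```

```text
now [175.3 573.3 230.3] [-179.9   -0.   163. ] q [68.  8. 85. -0. 87. -5.] rows need 9.455066795441002 11.45564504369754
[85, -27.9, -16.9, 8.6, -0.0001, 0.0001, 0.1219]
[85, -29.8, -13.4, 8.6, -0.0001, 0.0001, 0.1219]
[85, -31.2, -9.7, 8.6, -0.0001, 0.0001, 0.1219]
[85, -32.1, -5.8, 8.6, -0.0001, 0.0001, 0.1219]
[85, -32.6, -1.8, 8.6, -0.0001, 0.0001, 0.1219]
[85, -32.6, 2.1, 8.6, -0.0001, 0.0001, 0.1219]
[85, -32.1, 6.1, 8.6, -0.0001, 0.0001, 0.1219]
[85, -31.1, 9.9, 8.6, -0.0001, 0.0001, 0.1219]
[85, -29.7, 13.6, 8.6, -0.0001, 0.0001, 0.1219]
[85, -27.8, 17.2, 8.6, -0.0001, 0.0001, 0.1219]
[85, -25.5, 20.4, 8.6, -0.0001, 0.0001, 0.1219]
[85, -22.8, 23.4, 8.6, -0.0001, 0.0001, 0.1219]
[85, -19.8, 26.0, 8.6, -0.0001, 0.0001, 0.1219]
[85, -16.5, 28.2, 8.6, -0.0001, 0.0001, 0.1219]
```

>>> {"method": "servo_tool", "body": {
  "motion": [
    [85, -28, -17, 8, 0, 0, 0.122],
    [85, -30, -13, 8, 0, 0, 0.122],
    [85, -31, -10, 8, 0, 0, 0.122],
    [85, -32, -6, 8, 0, 0, 0.122],
    [85, -33, -2, 8, 0, 0, 0.122],
    [85, -33, 2, 8, 0, 0, 0.122],
    [85, -32, 6, 8, 0, 0, 0.122],
    [85, -31, 10, 8, 0, 0, 0.122],
    [85, -30, 14, 8, 0, 0, 0.122],
    [85, -28, 17, 8, 0, 0, 0.122]
  ]
}}

```text
time: 1.1
tool_pos: [391.4, 316.9, 143.9]
tcp_rot: [-179.7, 0.2, 90.8]
ft_force: [0.0, 0.4, 0.3]
finger_gap: 84.9
```

```bash
python3 -c "
from h import *
plan([480,232.5,70],65.2,7,85)"
```

```text
now [391.4 316.9 143.9] [-179.7    0.2   90.8] q [ 33.  -4. 106.  -0.  78.  32.] rows need 2.8590161575636825 3.0026241531045534
[85, -12.2, 12.5, 10.5, -0.0006, 0.0007, 0.0639]
[85, -11.4, 13.3, 10.5, -0.0006, 0.0007, 0.0639]
[85, -10.5, 14.0, 10.5, -0.0006, 0.0007, 0.0639]
[85, -9.6, 14.6, 10.5, -0.0006, 0.0007, 0.0639]
[85, -8.7, 15.2, 10.5, -0.0006, 0.0007, 0.0639]
[85, -7.7, 15.7, 10.5, -0.0006, 0.0007, 0.0639]
[85, -6.7, 16.2, 10.6, -0.0006, 0.0007, 0.0639]
```

>>> {"method": "servo_tool", "body": {
  "motion": [
    [85, -12, 12.5, 10.5, 0, 0, 0.064],
    [85, -11.5, 13, 10.5, 0, 0, 0.064],
    [85, -10.5, 14, 10.5, 0, 0, 0.064],
    [85, -9.5, 14.5, 10.5, 0, 0, 0.064],
    [85, -8.5, 15, 10.5, 0, 0, 0.064],
    [85, -7.5, 15.5, 10.5, 0, 0, 0.064],
    [85, -6.5, 16, 10.5, 0, 0, 0.064],
    [85, 0, 0, 0, 0, 0, 0]
  ]
}}

```text
time: 1.9
tool_pos: [480.3, 222.8, 63.0]
tcp_rot: [-179.6, 0.7, 63.5]
ft_force: [-0.0, -0.2, -0.5]
finger_gap: 85.0
```

```bash
python3 -c "
from h import *
plan([480.3,232.5,6],65.2,3,85)
for n,c in(('top',(188,237)),('scene',(326,205))):
    im=snapshot(n); x,y=c; k=cv2.resize(im[y-50:y+50,x-65:x+65],(390,300),interpolation=cv2.INTER_CUBIC)
    o=k if n=='top' else np.hstack([o,k])
cv2.imwrite('pics/c1.png',o)"
```

```text
now [480.3 222.8  63. ] [-179.6    0.7   63.5] q [ 19.   6. 105.  -0.  70.  46.] rows need 1.1570859561416342 0.2181206068872026
[85, 3.1, -1.3, 19.0, -0.0022, 0.0039, -0.0099]
[85, 3.1, -1.3, 19.0, -0.0022, 0.0039, -0.0099]
[85, 3.0, -1.3, 19.0, -0.0022, 0.0039, -0.0099]
```

View pics/c1.png

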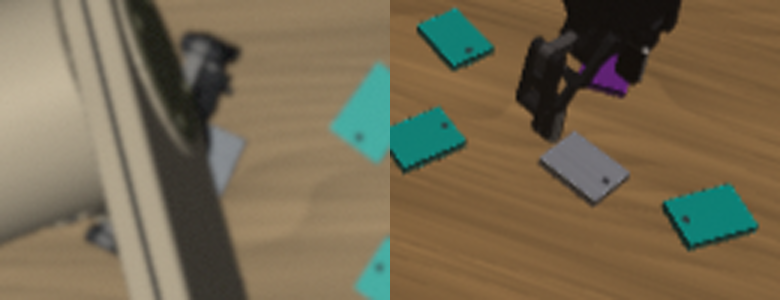

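>>> {"method": "servo_tool", "body": {
  "motion": [
    [85, 3, -1.3, 17, -0.002, 0.004, 0.01],
    [60, 3, -1.3, 17, -0.002, 0.004, 0.01],
    [60, 3, -1.3, 17, -0.002, 0.004, 0.01],
    [60, 0, 0, 0, 0, 0, 0],
    [60, 0, 0, 0, 0, 0, 0]
  ]
}}

```text
time: 2.5
tool_pos: [480.2, 238.5, 16.3]
tcp_rot: [179.8, -0.4, 62.5]
ft_force: [0.6, -0.9, 0.3]
finger_gap: 60.3
```

```bash
python3 -c "
from h import *
plan([480.3,232.5,-1],65.2,2,60);print(sense()['ft_force'])"
```

```text
now [480.2 238.5  16.3] [179.8  -0.4  62.5] q [ 21.  10. 107.   0.  63.  48.] rows need 0.36677303062785255 0.3170025970350816
[60, -2.7, 1.4, 8.6, 0.0014, -0.0033, -0.0233]
[60, -2.7, 1.3, 8.7, 0.0014, -0.0033, -0.0233]
[ 0.55799003 -0.86049378  0.29474315]
```

>>> {"method": "servo_tool", "body": {
  "motion": [
    [60, -2.5, 1.3, 8, 0.001, -0.003, -0.02],
    [60, -2.5, 1.3, 7, 0.001, -0.003, -0.02],
    [60, 0, 0, 0, 0, 0, 0],
    [60, 0, 0, 0, 0, 0, 0]
  ]
}}

```text
time: 2.9
tool_pos: [481.9, 233.5, 3.2]
tcp_rot: [179.8, -0.2, 65.2]
ft_force: [0.2, -0.2, 0.1]
finger_gap: 60.3
```

```bash
python3 -c "
from h import *
plan([480.3,232.5,-3],65.2,1,60);print(sense()['ft_force'])"
```

```text
now [481.9 233.5   3.2] [179.8  -0.2  65.2] q [ 20.  11. 107.  -0.  62.  45.] rows need 0.1297356233385057 0.029822911703500935
[60, -1.6, -1.0, 6.2, 0.0034, -0.0028, -0.0003]
[ 0.18929007 -0.154547    0.06315509]
```

>>> {"method": "servo_tool", "body": {
  "motion": [
    [60, -1.6, -1, 5, 0.003, -0.003, 0],
    [60, 0, 0, 0, 0, 0, 0],
    [35, 0, 0, 0, 0, 0, 0],
    [35, 0, 0, 0, 0, 0, 0],
    [35, 0, 0, 0, 0, 0, 0],
    [35, 0, 0, 0, 0, 0, 0]
  ],
  "force": 50
}}

```text
time: 3.5
tool_pos: [481.0, 232.4, -1.5]
tcp_rot: [179.9, -0.0, 65.1]
ft_force: [0.3, -0.1, 0.4]
finger_gap: 43.1
```

>>> {"method": "servo_tool", "body": {
  "motion": [
    [35, 0, 0, -20, 0, 0, 0],
    [35, 0, 0, -25, 0, 0, 0],
    [35, 0, 0, -25, 0, 0, 0],
    [35, 0, 0, 0, 0, 0, 0]
  ]
}}

```text
time: 3.9
tool_pos: [478.5, 231.6, 68.1]
tcp_rot: [-179.8, 0.2, 65.1]
ft_force: [0.3, 0.8, -1.2]
finger_gap: 42.6
```

```bash
python3 -c "
from h import *
plan([520.3,-31.1,60],88.6,9,35);print(sense()['ft_force'],sense()['finger_gap'])"
```

```text
now [478.5 231.6  68.1] [-179.8    0.2   65.1] q [ 20.   5. 105.  -0.  70.  45.] rows need 5.322133730445172 2.7483476697072375
[35, -24.5, 16.5, 0.9, -0.0004, 0.0003, -0.0455]
[35, -25.2, 15.4, 0.9, -0.0004, 0.0003, -0.0455]
[35, -25.9, 14.2, 0.9, -0.0004, 0.0003, -0.0455]
[35, -26.5, 13.0, 0.9, -0.0004, 0.0003, -0.0455]
[35, -27.1, 11.8, 0.9, -0.0004, 0.0003, -0.0455]
[35, -27.6, 10.5, 0.9, -0.0004, 0.0003, -0.0455]
[35, -28.1, 9.3, 0.9, -0.0004, 0.0003, -0.0455]
[35, -28.5, 8.0, 0.9, -0.0004, 0.0003, -0.0455]
[35, -28.8, 6.7, 0.9, -0.0004, 0.0003, -0.0455]
[ 0.28294254  0.83853477 -1.21010018] 42.551452761656
```

>>> {"method": "servo_tool", "body": {
  "motion": [
    [35, -24.5, 16.5, 0, 0, 0, -0.045],
    [35, -25, 15.5, 0, 0, 0, -0.045],
    [35, -26, 14, 0, 0, 0, -0.045],
    [35, -26.5, 13, 0, 0, 0, -0.045],
    [35, -27, 12, 0, 0, 0, -0.045],
    [35, -27.5, 10.5, 0, 0, 0, -0.045],
    [35, -28, 9, 0, 0, 0, -0.045],
    [35, -28.5, 8, 0, 0, 0, -0.045],
    [35, -20, 5, 0, 0, 0, -0.045],
    [35, 0, 0, 0, 0, 0, 0]
  ]
}}

```text
time: 4.9
tool_pos: [515.4, -30.0, 56.3]
tcp_rot: [-179.1, 0.1, 89.5]
ft_force: [0.3, -0.9, -1.7]
finger_gap: 42.3
```

```bash
python3 -c "
from h import *
plan([520.3,-31.1,45],88.6,2,35);print(sense()['ft_force'],sense()['finger_gap'])"
```

```text
now [515.4 -30.   56.3] [-1.791e+02  1.000e-01  8.950e+01] q [ -9.   5. 107.  -0.  69.  -8.] rows need 0.2478287989325793 0.14644439314774732
[35, -0.5, 2.5, 5.6, -0.0075, 0.0007, 0.0079]
[35, -0.5, 2.5, 5.6, -0.0075, 0.0007, 0.0079]
[ 0.29793321 -0.88261338 -1.69349801] 42.28553249950786
```

>>> {"method": "servo_tool", "body": {
  "motion": [
    [35, -0.5, 2.5, 7, -0.007, 0, 0.008],
    [35, -0.5, 2.5, 7, -0.007, 0, 0.008],
    [35, 0, 0, 0, 0, 0, 0],
    [35, 0, 0, 0, 0, 0, 0]
  ]
}}

```text
time: 5.3
tool_pos: [518.1, -29.0, 37.6]
tcp_rot: [-179.7, -0.0, 88.4]
ft_force: [0.4, 0.1, -2.2]
finger_gap: 42.2
```

```bash
python3 -c "
from h import *
plan([520.3,-31.1,13],88.6,2,35)
for n,c in(('top',(330,215)),('scene',(210,175))):
    im=snapshot(n); cv2.imwrite('pics/%s2.png'%n,im); x,y=c; k=cv2.resize(im[y-50:y+50,x-65:x+65],(390 if n=='top' else 780,300 if n=='top' else 600),interpolation=cv2.INTER_CUBIC)
cv2.imwrite('pics/c2.png',k)"
```

```text
now [518.1 -29.   37.6] [-179.7   -0.    88.4] q [ -9.   6. 108.  -0.  66.  -7.] rows need 0.49596073212442443 0.038246951333417864
[35, -1.0, 1.2, 12.3, -0.0023, -0.0, -0.0017]
[35, -1.0, 1.2, 12.3, -0.0023, -0.0, -0.0017]
```

View pics/c2.png

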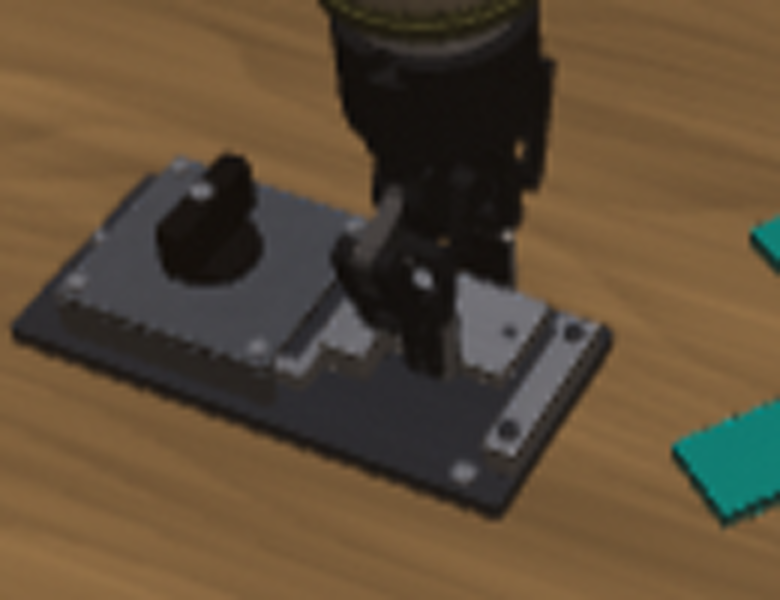

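The blank hangs level over the jig with its hole towards the fence. I'll project its fence-side end corners, crop (550,308) and (497,372), and the fence's inner top edge, crop (487,443), and compare them.

```bash
python3 -c "
from h import *
a=np.radians(88.6); ey=np.array([np.cos(a),np.sin(a)]); ex=np.array([ey[1],-ey[0]]); o=np.array([518.5,-102.6])
def J(c,z):
    p=ray('scene',(c[0]/6+145-.5+1/12,c[1]/6+125-.5+1/12),z)-o; return round(p@ex,1),round(p@ey,1)
for z in(48,50,52): print('blank end',z,J((550,308),z),J((497,372),z))
print('fence face end (40,105):',J((487,443),28))
print('fence outer top (40,120):',J((512,457),28))
print('plate corner (55,120,12):',J((497,506),12), 'jaw-block corner (20,38):',J((358,358),30))
print('plate far (55,-120,12)',J((12,328),12))
s=sense()['tool_pos'][:2]-o; print('tcp in jig',s@ex,s@ey)
"
```

```text
blank end 48 (np.float64(-21.4), np.float64(105.3)) (np.float64(19.8), np.float64(102.2))
blank end 50 (np.float64(-19.7), np.float64(106.2)) (np.float64(21.4), np.float64(103.1))
blank end 52 (np.float64(-18.0), np.float64(107.2)) (np.float64(23.0), np.float64(104.1))
fence face end (40,105): (np.float64(40.1), np.float64(107.2))
fence outer top (40,120): (np.float64(42.4), np.float64(119.7))
plate corner (55,120,12): (np.float64(56.2), np.float64(119.3)) jaw-block corner (20,38): (np.float64(23.1), np.float64(37.7))
plate far (55,-120,12) (np.float64(57.5), np.float64(-116.3))
tcp in jig -2.1310361227743377 73.46260957821706
```

>>> {"method": "servo_tool", "body": {
  "motion": [
    [35, -1.2, 1, 7, -0.002, 0, -0.002],
    [35, -1.2, 1, 7, -0.002, 0, -0.002],
    [35, 0, 0, 4, 0, 0, 0],
    [35, 0, 0, 0, 0, 0, 0],
    [35, 0, 0, 0, 0, 0, 0]
  ]
}}

```text
time: 5.9
tool_pos: [520.7, -31.1, 18.8]
tcp_rot: [179.9, 0.0, 88.7]
ft_force: [0.6, 0.2, -1.3]
finger_gap: 42.7
```

```bash
python3 -c "
from h import *
plan([520.2,-31.6,11],88.6,1,35);print(sense()['ft_force'])"
```

```text
now [520.7 -31.1  18.8] [179.9   0.   88.7] q [ -9.   8. 109.   0.  64.  -8.] rows need 0.15571318752108745 0.01673874322316807
[35, -0.5, -0.5, 7.8, 0.0011, 0.0001, 0.0023]
[ 0.56344559  0.15477078 -1.32231424]
```

>>> {"method": "servo_tool", "body": {
  "motion": [
    [35, -0.5, -0.5, 3, 0.001, 0, 0.002],
    [35, 0, 0, 2, 0, 0, 0],
    [35, 0, 0, 0, 0, 0, 0],
    [35, 0, 0, 0, 0, 0, 0]
  ]
}}

```text
time: 6.3
tool_pos: [520.4, -31.8, 13.7]
tcp_rot: [180.0, 0.0, 88.6]
ft_force: [-0.1, 0.2, -1.9]
finger_gap: 42.5
```

>>> {"method": "servo_tool", "body": {
  "motion": [
    [35, 0, 0, 1.5, 0, 0, 0],
    [35, 0, 0, 0, 0, 0, 0]
  ]
}}

```text
time: 6.5
tool_pos: [520.6, -31.8, 12.3]
tcp_rot: [179.9, 0.0, 88.6]
ft_force: [-0.0, -0.3, -2.2]
finger_gap: 42.5
```

>>> {"method": "servo_tool", "body": {
  "motion": [
    [35, 0, 0, 1.2, 0, 0, 0],
    [35, 0, 0, 0, 0, 0, 0]
  ]
}}

```text
time: 6.7
tool_pos: [520.7, -31.8, 11.1]
tcp_rot: [179.9, 0.0, 88.6]
ft_force: [-0.6, -1.1, -1.6]
finger_gap: 42.4
```

>>> {"method": "servo_tool", "body": {
  "motion": [
    [35, 0, 0, 0.7, 0, 0, 0],
    [35, 0, 0, 0, 0, 0, 0]
  ]
}}

```text
time: 6.9
tool_pos: [520.9, -31.8, 10.5]
tcp_rot: [179.9, 0.0, 88.6]
ft_force: [-0.2, 0.6, -2.3]
finger_gap: 42.6
```

>>> {"method": "servo_tool", "body": {
  "motion": [
    [35, 0, 0, 0.8, 0, 0, 0],
    [35, 0, 0, 0, 0, 0, 0]
  ]
}}

```text
time: 7.1
tool_pos: [521.1, -31.9, 10.7]
tcp_rot: [179.9, 0.0, 88.6]
ft_force: [-0.3, -0.0, -1.4]
finger_gap: 42.4
```

>>> {"method": "servo_tool", "body": {
  "motion": [
    [35, 0, 0, 0.8, 0, 0, 0],
    [35, 0, 0, 0, 0, 0, 0]
  ]
}}

```text
time: 7.3
tool_pos: [521.4, -31.9, 10.6]
tcp_rot: [179.9, 0.0, 88.6]
ft_force: [1.1, -0.1, -2.2]
finger_gap: 42.3
```

>>> {"method": "servo_tool", "body": {
  "motion": [
    [35, 0, 0.6, 1.5, 0, 0, 0],
    [35, 0, 0, 0.5, 0, 0, 0]
  ]
}}

```text
time: 7.5
tool_pos: [521.7, -31.9, 10.5]
tcp_rot: [180.0, 0.0, 88.6]
ft_force: [-0.9, -0.2, 0.9]
finger_gap: 42.8
```

>>> {"method": "servo_tool", "body": {
  "motion": [
    [35, 0, -1.5, -0.3, 0, 0, 0],
    [35, 0, 0, 0, 0, 0, 0]
  ]
}}

```text
time: 7.7
tool_pos: [520.1, -31.9, 10.6]
tcp_rot: [180.0, 0.0, 88.6]
ft_force: [-0.0, -0.0, -2.1]
finger_gap: 42.5
```

>>> {"method": "servo_tool", "body": {
  "motion": [
    [52, 0, 0, 0, 0, 0, 0],
    [60, 0, 0, 0, 0, 0, 0],
    [65, 0, 0, 0, 0, 0, 0],
    [65, 0, 0, 0, 0, 0, 0]
  ]
}}

```text
time: 8.1
tool_pos: [520.5, -32.0, 10.4]
tcp_rot: [179.9, 0.0, 88.6]
ft_force: [-0.3, -0.7, 0.2]
finger_gap: 64.7
```

Released, so I'll lift to well above the knob, then look.

>>> {"method": "servo_tool", "body": {
  "motion": [
    [65, 0, 0, -20, 0, 0, 0],
    [65, 0, 0, -40, 0, 0, 0],
    [65, 0, 0, -45, 0, 0, 0],
    [65, 0, 0, -15, 0, 0, 0.1],
    [65, 0, 0, 0, 0, 0, 0]
  ]
}}

```text
time: 8.6
tool_pos: [518.8, -31.7, 132.9]
tcp_rot: [-179.9, 0.0, 82.7]
ft_force: [0.7, -0.6, -0.7]
finger_gap: 65.0
```

```bash
python3 -c "
from h import *
plan([517.4,-147.6,118],178.6,11,40)
im=snapshot('scene'); cv2.imwrite('pics/scene3.png',im); x,y=210,175; k=cv2.resize(im[y-50:y+50,x-65:x+65],(780,600),interpolation=cv2.INTER_CUBIC)
cv2.imwrite('pics/c3.png',k)"
```

```text
now [518.8 -31.7 132.9] [-179.9    0.    82.7] q [ -9.  -1. 104.  -0.  77.  -2.] rows need 2.3380957933605213 11.22822219495815
[40, -10.5, 1.2, 1.4, -0.0002, -0.0002, -0.1521]
[40, -10.5, -0.4, 1.4, -0.0002, -0.0002, -0.1521]
[40, -10.4, -2.0, 1.4, -0.0002, -0.0002, -0.1521]
[40, -9.9, -3.5, 1.4, -0.0002, -0.0002, -0.1521]
[40, -9.3, -5.0, 1.4, -0.0002, -0.0002, -0.1521]
[40, -8.4, -6.3, 1.4, -0.0002, -0.0002, -0.1521]
[40, -7.4, -7.5, 1.4, -0.0002, -0.0002, -0.1521]
[40, -6.1, -8.6, 1.4, -0.0002, -0.0002, -0.1521]
[40, -4.8, -9.4, 1.4, -0.0002, -0.0002, -0.1521]
[40, -3.3, -10.0, 1.4, -0.0002, -0.0002, -0.1521]
[40, -1.7, -10.4, 1.4, -0.0002, -0.0002, -0.1521]
```

View pics/c3.png

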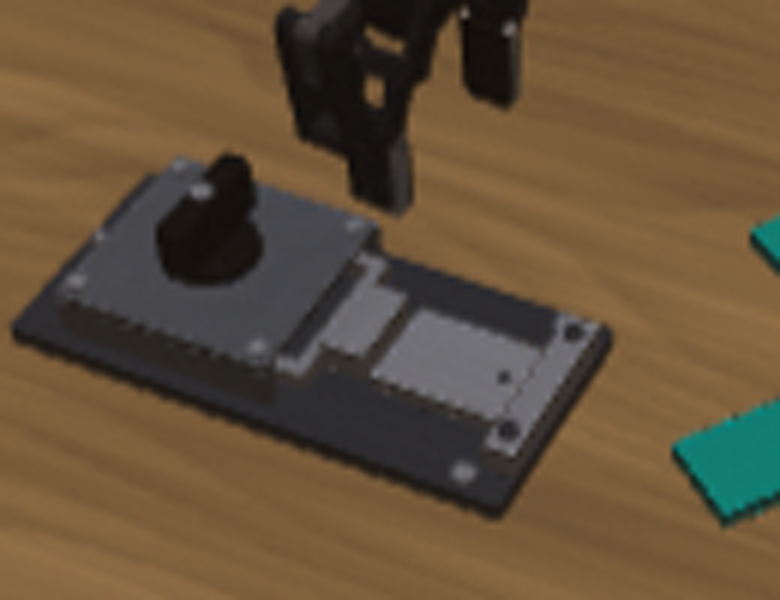

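```bash
python3 -c "
from h import *
a=np.radians(88.6); ey=np.array([np.cos(a),np.sin(a)]); ex=np.array([ey[1],-ey[0]]); o=np.array([518.5,-102.6])
j=lambda p:(round((p-o)@ex,1),round((p-o)@ey,1))
def J(c,z): return j(ray('scene',(c[0]/6+145-.5+1/12,c[1]/6+125-.5+1/12),z))
for c in((422,308),(372,365),(545,345),(495,420)): print('blank',J(c,22))
print('jaw',J((408,293),30),J((358,358),30))
im=cv2.imread('pics/top0.png')
k=im[185:245,280:410].max(2); m=(k<50).astype(np.uint8)*255; m[:, :70]=0;m[:,105:]=0;m[:8]=0;m[-12:]=0
cs,_=cv2.findContours(m,cv2.RETR_EXTERNAL,cv2.CHAIN_APPROX_NONE); c=max(cs,key=cv2.contourArea); print(cv2.boundingRect(c),cv2.contourArea(c))
# bar rows beyond the boss: centre of dark per row
for r in range(c[:,0,1].min(),c[:,0,1].max()+1):
    x=np.where(m[r])[0]; print(r,x.min(),x.max(),end=' | ')
i=np.unravel_index(np.argmax(cv2.GaussianBlur(k,(3,3),0)[20:36,88:98]),(16,10)); print('\nscrew',i, ray('top',(280+88+i[1],185+20+i[0]),73),j(ray('top',(280+88+i[1],185+20+i[0]),73)))
"
```

```text
blank (np.float64(-20.2), np.float64(43.4))
blank (np.float64(18.0), np.float64(40.6))
blank (np.float64(-23.2), np.float64(101.1))
blank (np.float64(23.3), np.float64(101.6))
jaw (np.float64(-18.9), np.float64(38.0)) (np.float64(23.1), np.float64(37.7))
(79, 16, 19, 26) 295.0
16 87 93 | 17 86 93 | 18 86 93 | 19 86 93 | 20 86 93 | 21 84 93 | 22 83 94 | 23 82 95 | 24 81 95 | 25 80 96 | 26 80 96 | 27 80 97 | 28 79 96 | 29 79 97 | 30 79 97 | 31 80 96 | 32 80 96 | 33 81 96 | 34 81 95 | 35 83 95 | 36 84 94 | 37 85 94 | 38 86 94 | 39 87 94 | 40 87 94 | 41 87 92 | 
screw (np.int64(8), np.int64(4)) [ 517.22084737 -148.64493752] (np.float64(-0.2), np.float64(-46.1))
```

The blank lies flat, spanning jig y of about 42–101 (centre 71.7, as wanted). The jaw is at 38, so still open. The knob shaft is at about (517.3,-148), with its bar at about +1°.

>>> {"method": "servo_tool", "body": {
  "motion": [
    [40, -10.5, 1, 1, 0, 0, -0.145],
    [40, -10.5, -0.5, 1, 0, 0, -0.145],
    [40, -10.5, -2, 1, 0, 0, -0.145],
    [40, -10, -3.5, 1, 0, 0, -0.145],
    [40, -9.5, -5, 1, 0, 0, -0.145],
    [40, -8.5, -6, 1, 0, 0, -0.145],
    [40, -7.5, -7.5, 1, 0, 0, -0.145],
    [40, -6, -8.5, 1, 0, 0, -0.145],
    [40, -5, -9.5, 1, 0, 0, -0.145],
    [40, -3.5, -10, 1, 0, 0, -0.145]
  ]
}}

```text
time: 9.65
tool_pos: [507.1, -137.1, 100.8]
tcp_rot: [179.9, -1.6, 169.0]
ft_force: [0.8, 0.2, -0.2]
finger_gap: 40.2
```

```bash
python3 -c "
from h import *
plan([517.3,-148,100],180.5,3,40)"
```

```text
now [ 507.1 -137.1  100.8] [179.9  -1.6 169. ] q [ -21.    3.  104.   -0.   75. -100.] rows need 0.2988041191647521 1.3553210634603525
[40, -4.0, -2.9, 0.2, 0.0017, -0.0093, -0.0666]
[40, -3.8, -3.2, 0.2, 0.0017, -0.0093, -0.0666]
[40, -3.6, -3.4, 0.2, 0.0017, -0.0093, -0.0666]
```

>>> {"method": "servo_tool", "body": {
  "motion": [
    [40, -4, -3, 0, 0.002, -0.009, -0.067],
    [40, -4, -3, 0, 0.002, -0.009, -0.067],
    [40, -3.5, -3.5, 0, 0.002, -0.009, -0.067],
    [40, 0, 0, 0, 0, 0, 0],
    [40, 0, 0, 0, 0, 0, 0]
  ]
}}

```text
time: 10.15
tool_pos: [511.4, -147.6, 89.3]
tcp_rot: [179.7, -0.8, -178.2]
ft_force: [0.0, -0.4, 0.6]
finger_gap: 40.0
```

```bash
python3 -c "
from h import *
plan([517.3,-148,52],180.5,3,40)
im=snapshot('scene'); x,y=200,165; k=cv2.resize(im[y-50:y+50,x-65:x+65],(780,600),interpolation=cv2.INTER_CUBIC)
cv2.imwrite('pics/c4.png',k)"
```

```text
now [ 511.4 -147.6   89.3] [ 179.7   -0.8 -178.2] q [ -22.    5.  104.   -0.   73. -113.] rows need 0.7543590064983224 0.18726807585435262
[40, -2.1, -0.3, 12.4, 0.0016, -0.0048, 0.0078]
[40, -2.1, -0.2, 12.4, 0.0016, -0.0048, 0.0078]
[40, -2.0, -0.2, 12.4, 0.0016, -0.0048, 0.0078]
```

View pics/c4.png

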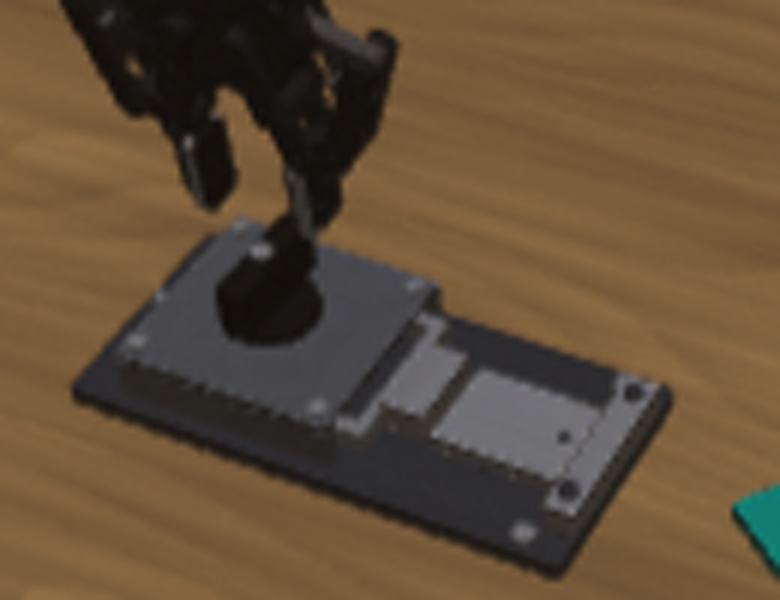

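The fingers straddle the bar, with finger tips at crop (210,200) and (315,225) and the bar at (260,270). Descending.

>>> {"method": "servo_tool", "body": {
  "motion": [
    [40, -2, -0.3, 11, 0.002, -0.005, 0.008],
    [40, -2, -0.3, 11, 0.002, -0.005, 0.008],
    [40, -2, 0, 10, 0, -0.005, 0.008],
    [40, 0, 0, 0, 0, 0, 0],
    [40, 0, 0, 0, 0, 0, 0]
  ]
}}

```text
time: 10.7
tool_pos: [516.1, -146.8, 52.2]
tcp_rot: [179.9, -0.1, -179.7]
ft_force: [-0.3, -0.5, -0.0]
finger_gap: 39.6
```

```bash
python3 -c "
from h import *
plan([517.3,-148,50],180.5,1,40);s=sense();print(s['ft_force'],s['wrist_torque'])"
```

```text
now [ 516.1 -146.8   52.2] [ 1.799e+02 -1.000e-01 -1.797e+02] q [ -21.    7.  105.    0.   68. -112.] rows need 0.056023609874639675 0.031011910724207704
[40, -1.1, -1.2, 2.2, 0.0018, -0.0013, -0.0041]
[-0.2815095  -0.51601538 -0.04237744] [-0.01579795  0.03181048  0.02208116]
```

>>> {"method": "servo_tool", "body": {
  "motion": [
    [40, -1.1, -1.2, 1.5, 0.002, -0.001, -0.004],
    [20, 0, 0, 0, 0, 0, 0],
    [20, 0, 0, 0, 0, 0, 0],
    [20, 0, 0, 0, 0, 0, 0]
  ],
  "force": 20
}}

```text
time: 11.1
tool_pos: [518.1, -148.4, 51.6]
tcp_rot: [-179.9, 0.1, -179.5]
ft_force: [0.9, -0.3, -1.1]
finger_gap: 20.1
```

>>> {"method": "servo_tool", "body": {
  "motion": [
    [10, 0, 0, 0, 0, 0, 0],
    [10, 0, 0, 0, 0, 0, 0],
    [10, 0, 0, 0, 0, 0, 0]
  ],
  "force": 20
}}

```text
time: 11.4
tool_pos: [518.2, -149.2, 51.9]
tcp_rot: [-179.9, 0.1, -179.5]
ft_force: [0.3, -1.8, -2.3]
finger_gap: 13.5
```

```bash
cat > t.py <<'E'
from bench import *
s=sense();print(s['tool_pos'].round(1),s['tcp_rot'].round(2),'F',s['ft_force'].round(2),'M',s['wrist_torque'].round(3),'gap',s['finger_gap'],'q6',s['joint_pos'][5].round(2),'e6',s['joint_efforts'][5],s['time'])
E
python3 t.py
```

```text
[ 518.2 -149.2   51.9] [-1.7987e+02  1.0000e-01 -1.7950e+02] F [ 0.26 -1.81 -2.28] M [ 0.    -0.04   0.024] gap 13.503288342947855 q6 -111.93 e6 0.02343771862797439 11.4
```

>>> {"method": "servo_tool", "body": {
  "motion": [
    [10, 0, 0, 0, 0, 0, 0.03],
    [10, 0, 0, 0, 0, 0, 0.03]
  ]
}}

```text
time: 11.6
tool_pos: [518.2, -149.3, 51.9]
tcp_rot: [-179.9, 0.1, 176.9]
ft_force: [0.2, -1.0, -2.0]
finger_gap: 13.5
```

```bash
python3 t.py
```

```text
[ 518.2 -149.3   51.9] [-1.7987e+02  1.1000e-01  1.7688e+02] F [ 0.15 -1.   -2.03] M [-0.031 -0.001  0.196] gap 13.546028676530874 q6 -108.3 e6 -0.498160645365715 11.6
```

>>> {"method": "servo_tool", "body": {
  "motion": [
    [10, 0, 0, 0, 0, 0, 0.03],
    [10, 0, 0, 0, 0, 0, 0.03]
  ]
}}

```text
time: 11.8
tool_pos: [518.2, -149.2, 51.9]
tcp_rot: [-179.9, 0.1, 173.2]
ft_force: [-0.1, -2.6, -1.7]
finger_gap: 13.7
```

```bash
python3 t.py
```

```text
[ 518.2 -149.2   51.9] [-1.7987e+02  1.1000e-01  1.7316e+02] F [-0.06 -2.59 -1.71] M [-0.056 -0.056  0.207] gap 13.693952506392547 q6 -104.57 e6 -0.4960104078054428 11.8
```

>>> {"method": "servo_tool", "body": {
  "motion": [
    [10, 0, 0, 0, 0, 0, 0.025],
    [10, 0, 0, 0, 0, 0, 0.025]
  ]
}}

```text
time: 12.0
tool_pos: [518.2, -149.3, 51.9]
tcp_rot: [-179.9, 0.1, 170.0]
ft_force: [0.9, -1.8, -0.6]
finger_gap: 13.7
```

```bash
python3 t.py
```

```text
[ 518.2 -149.3   51.9] [-1.7986e+02  1.2000e-01  1.7003e+02] F [ 0.86 -1.78 -0.59] M [-0.024 -0.001  0.185] gap 13.672420780119724 q6 -101.43 e6 -0.3293399512767792 12.0
```

>>> {"method": "servo_tool", "body": {
  "motion": [
    [10, 0, 0, 0, 0, 0, 0.025],
    [10, 0, 0, 0, 0, 0, 0.025]
  ]
}}

```text
time: 12.2
tool_pos: [518.2, -149.2, 51.9]
tcp_rot: [-179.9, 0.1, 166.9]
ft_force: [0.8, -0.9, -0.2]
finger_gap: 13.7
```

```bash
python3 t.py
```

```text
[ 518.2 -149.2   51.9] [-1.7987e+02  1.3000e-01  1.6692e+02] F [ 0.79 -0.89 -0.15] M [-0.081 -0.005  0.255] gap 13.725456484707426 q6 -98.31 e6 -0.3374171443283558 12.2
```

>>> {"method": "servo_tool", "body": {
  "motion": [
    [10, 0, 0, 0, 0, 0, 0.025],
    [10, 0, 0, 0, 0, 0, 0.025]
  ]
}}

```text
time: 12.4
tool_pos: [518.2, -149.2, 51.9]
tcp_rot: [-179.9, 0.1, 163.8]
ft_force: [0.8, -0.6, -1.3]
finger_gap: 13.4
```

```bash
python3 t.py
```

```text
[ 518.2 -149.2   51.9] [-1.7987e+02  1.3000e-01  1.6380e+02] F [ 0.82 -0.65 -1.3 ] M [-0.124  0.003  0.23 ] gap 13.439348945768632 q6 -95.19 e6 -0.3767894580960274 12.4
```

>>> {"method": "servo_tool", "body": {
  "motion": [
    [10, 0, 0, 0, 0, 0, 0.025],
    [10, 0, 0, 0, 0, 0, 0.025]
  ]
}}

```text
time: 12.6
tool_pos: [518.1, -149.3, 51.9]
tcp_rot: [-179.9, 0.1, 160.7]
ft_force: [0.3, -0.8, -2.2]
finger_gap: 13.6
```

```bash
python3 t.py
```

```text
[ 518.1 -149.3   51.9] [-1.7988e+02  1.4000e-01  1.6067e+02] F [ 0.26 -0.83 -2.24] M [-0.056 -0.065  0.213] gap 13.588880221208399 q6 -92.07 e6 -0.40905123576521873 12.6
```

>>> {"method": "servo_tool", "body": {
  "motion": [
    [10, 0, 0, 0, 0, 0, 0.025],
    [10, 0, 0, 0, 0, 0, 0.025]
  ]
}}

```text
time: 12.8
tool_pos: [518.2, -149.2, 51.9]
tcp_rot: [-179.9, 0.1, 157.5]
ft_force: [-0.5, -0.6, -1.2]
finger_gap: 13.7
```

```bash
python3 t.py
```

```text
[ 518.2 -149.2   51.9] [-1.7989e+02  1.5000e-01  1.5755e+02] F [-0.49 -0.59 -1.17] M [-0.087 -0.027  0.257] gap 13.656779138949066 q6 -88.94 e6 -0.3414356801658869 12.8
```

>>> {"method": "servo_tool", "body": {
  "motion": [
    [10, 0, 0, 0, 0, 0, 0.025],
    [10, 0, 0, 0, 0, 0, 0.025]
  ]
}}

```text
time: 13.0
tool_pos: [518.1, -149.2, 51.9]
tcp_rot: [-179.9, 0.2, 154.4]
ft_force: [0.5, -1.2, -1.5]
finger_gap: 13.6
```

```bash
python3 t.py
```

```text
[ 518.1 -149.2   51.9] [-1.7990e+02  1.5000e-01  1.5443e+02] F [ 0.49 -1.18 -1.5 ] M [-0.067  0.051  0.195] gap 13.617393554484034 q6 -85.82 e6 -0.35366345196962357 13.0
```

>>> {"method": "servo_tool", "body": {
  "motion": [
    [10, 0, 0, 0, 0, 0, 0.025],
    [10, 0, 0, 0, 0, 0, 0.025]
  ]
}}

```text
time: 13.2
tool_pos: [518.1, -149.2, 51.9]
tcp_rot: [-179.9, 0.2, 151.3]
ft_force: [-0.1, -0.9, -2.3]
finger_gap: 13.9
```

```bash
python3 t.py
```

```text
[ 518.1 -149.2   51.9] [-1.799e+02  1.500e-01  1.513e+02] F [-0.12 -0.86 -2.29] M [-0.09   0.027  0.116] gap 13.867403963935296 q6 -82.69 e6 -0.4620914440602064 13.2
```

>>> {"method": "servo_tool", "body": {
  "motion": [
    [10, 0, 0, 0, 0, 0, 0.025]
  ]
}}

```text
time: 13.3
tool_pos: [518.2, -149.2, 51.9]
tcp_rot: [-179.9, 0.2, 149.7]
ft_force: [0.5, -0.0, -1.0]
finger_gap: 13.7
```

```bash
python3 t.py
```

```text
[ 518.2 -149.2   51.9] [-1.7991e+02  1.6000e-01  1.4973e+02] F [ 0.49 -0.03 -0.95] M [-0.082 -0.061  0.131] gap 13.721294236742953 q6 -81.12 e6 -0.4305487498641014 13.3
```

>>> {"method": "servo_tool", "body": {
  "motion": [
    [10, 0, 0, 0, 0, 0, 0.025]
  ]
}}

```text
time: 13.4
tool_pos: [518.2, -149.3, 51.9]
tcp_rot: [-179.9, 0.2, 148.2]
ft_force: [0.9, -0.1, -1.1]
finger_gap: 13.5
```

```bash
python3 t.py
```

```text
[ 518.2 -149.3   51.9] [-1.7992e+02  1.6000e-01  1.4816e+02] F [ 0.89 -0.09 -1.05] M [-0.13   0.048  0.174] gap 13.52431279020946 q6 -79.56 e6 -0.43130597099661827 13.4
```

>>> {"method": "servo_tool", "body": {
  "motion": [
    [10, 0, 0, 0, 0, 0, 0.025]
  ]
}}

```text
time: 13.5
tool_pos: [518.1, -149.2, 51.9]
tcp_rot: [-179.9, 0.2, 146.6]
ft_force: [0.8, -1.4, -0.5]
finger_gap: 13.5
```

```bash
python3 t.py; python3 -c "
from h import *
# scene-camera brightness profile along jig y (x=-10 line), to follow the jaw without viewing
a=np.radians(88.6); ey=np.array([np.cos(a),np.sin(a)]); ex=np.array([ey[1],-ey[0]]); o=np.array([518.5,-102.6])
im=snapshot('scene'); cv2.imwrite('pics/scene5.png',im)
for f in('scene3','scene5'):
    g=cv2.imread('pics/%s.png'%f,0)
    for X in(0,8):
        P=np.array([proj('scene',[*(o+X*ex+y*ey),26]) for y in range(10,56,2)],np.float32)
        print(f,X,cv2.remap(g,P[None,:,0],P[None,:,1],cv2.INTER_LINEAR)[0].tolist())
"
```

```text
[ 518.1 -149.2   51.9] [-1.7992e+02  1.6000e-01  1.4660e+02] F [ 0.81 -1.39 -0.54] M [-0.119 -0.004  0.156] gap 13.548491387368745 q6 -77.99 e6 -0.4228423722088337 13.5
scene3 0 [48, 65, 91, 103, 106, 106, 107, 107, 109, 110, 111, 110, 104, 85, 59, 53, 56, 70, 101, 111, 113, 112, 113]
scene3 8 [45, 61, 85, 111, 108, 106, 107, 108, 108, 109, 110, 110, 108, 95, 66, 53, 55, 79, 103, 110, 111, 111, 111]
scene5 0 [46, 55, 79, 97, 104, 105, 105, 106, 107, 108, 109, 109, 109, 96, 66, 53, 56, 69, 99, 108, 110, 111, 111]
scene5 8 [44, 57, 77, 101, 106, 105, 105, 106, 107, 108, 109, 109, 106, 92, 65, 51, 55, 78, 102, 110, 111, 111, 110]
```

The jaw profile shows the jaw still open, so the dip was only noise or friction. I'll carry on.

```bash
cat >> t.py <<'E'
import sys
if len(sys.argv)>1:
    from h import *
    a=np.radians(88.6); ey=np.array([np.cos(a),np.sin(a)]); ex=np.array([ey[1],-ey[0]]); o=np.array([518.5,-102.6])
    g=cv2.cvtColor(snapshot('scene'),cv2.COLOR_BGR2GRAY)
    P=np.array([proj('scene',[*(o+y*ey),26]) for y in range(10,56,2)],np.float32)
    print(cv2.remap(g,P[None,:,0],P[None,:,1],cv2.INTER_LINEAR)[0].tolist())
E
```

>>> {"method": "servo_tool", "body": {
  "motion": [
    [10, 0, 0, 0, 0, 0, 0.025],
    [10, 0, 0, 0, 0, 0, 0.025]
  ]
}}

```text
time: 13.75
tool_pos: [518.1, -149.3, 51.9]
tcp_rot: [-179.9, 0.2, 143.4]
ft_force: [-0.3, -0.7, -1.2]
finger_gap: 13.3
```

```bash
python3 t.py
```

```text
[ 518.1 -149.3   51.9] [-1.7993e+02  1.7000e-01  1.4344e+02] F [-0.28 -0.74 -1.15] M [-0.144  0.02   0.112] gap 13.296435337841707 q6 -74.84 e6 -0.44474484398961067 13.75
```

>>> {"method": "servo_tool", "body": {
  "motion": [
    [10, 0, 0, 0, 0, 0, 0.025],
    [10, 0, 0, 0, 0, 0, 0.025]
  ]
}}

```text
time: 13.95
tool_pos: [518.1, -149.3, 51.9]
tcp_rot: [-179.9, 0.2, 140.3]
ft_force: [-0.9, -0.4, -1.2]
finger_gap: 13.8
```

```bash
python3 t.py 1
```

```text
[ 518.1 -149.3   51.9] [-1.7994e+02  1.7000e-01  1.4030e+02] F [-0.91 -0.35 -1.18] M [-0.074 -0.041  0.073] gap 13.78722218299254 q6 -71.7 e6 -0.5422606877982616 13.95
[45, 48, 59, 83, 103, 105, 105, 105, 107, 107, 108, 110, 110, 105, 92, 66, 58, 70, 100, 109, 111, 111, 111]
```

The jaw edge has moved about 2 mm and the torque is falling: the jaw is running down into the notch while I hold the cam. Smaller steps now.

>>> {"method": "servo_tool", "body": {
  "motion": [
    [10, 0, 0, 0, 0, 0, 0.025]
  ]
}}

```text
time: 14.1
tool_pos: [518.1, -149.3, 51.9]
tcp_rot: [-179.9, 0.2, 138.7]
ft_force: [-0.0, -0.5, -1.1]
finger_gap: 13.5
```

```bash
python3 t.py 1
```

```text
[ 518.1 -149.3   51.9] [-1.7995e+02  1.7000e-01  1.3871e+02] F [-0.02 -0.52 -1.1 ] M [-0.057 -0.029 -0.035] gap 13.45828954925982 q6 -70.11 e6 -0.9014632925391197 14.1
[45, 46, 51, 72, 98, 109, 106, 105, 106, 107, 108, 109, 110, 108, 102, 79, 59, 70, 101, 110, 112, 112, 112]
```

>>> {"method": "servo_tool", "body": {
  "motion": [
    [10, 0, 0, 0, 0, 0, 0.025]
  ]
}}

```text
time: 14.25
tool_pos: [518.1, -149.3, 51.9]
tcp_rot: [-179.9, 0.2, 137.1]
ft_force: [0.4, -1.0, -1.0]
finger_gap: 13.6
```

```bash
python3 t.py 1
```

```text
[ 518.1 -149.3   51.9] [-1.7995e+02  1.7000e-01  1.3705e+02] F [ 0.38 -0.98 -1.01] M [-0.138 -0.06  -0.006] gap 13.577648714559672 q6 -68.46 e6 -0.9364071674644947 14.25
[45, 45, 45, 52, 70, 99, 105, 105, 105, 106, 107, 109, 110, 110, 109, 106, 81, 50, 77, 102, 112, 112, 112]
```

>>> {"method": "servo_tool", "body": {
  "motion": [
    [10, 0, 0, 0, 0, 0, 0.02]
  ]
}}

```text
time: 14.4
tool_pos: [518.1, -149.4, 51.9]
tcp_rot: [-180.0, 0.2, 135.7]
ft_force: [0.8, -0.6, -1.8]
finger_gap: 13.3
```

```bash
python3 t.py 1
```

```text
[ 518.1 -149.4   51.9] [-1.7995e+02  1.7000e-01  1.3570e+02] F [ 0.76 -0.59 -1.85] M [-0.081 -0.05   0.101] gap 13.27459946827178 q6 -67.11 e6 -0.6387802585959435 14.4
[45, 45, 44, 50, 64, 88, 102, 106, 104, 105, 107, 108, 108, 110, 110, 105, 87, 60, 70, 93, 109, 111, 112]
```

>>> {"method": "servo_tool", "body": {
  "motion": [
    [10, 0, 0, 0, 0, 0, 0.015]
  ]
}}

```text
time: 14.55
tool_pos: [518.1, -149.3, 51.9]
tcp_rot: [-180.0, 0.2, 134.7]
ft_force: [-0.1, -1.3, -1.6]
finger_gap: 13.6
```

```bash
python3 t.py 1
```

```text
[ 518.1 -149.3   51.9] [-179.96    0.18  134.69] F [-0.09 -1.3  -1.61] M [-0.117  0.006  0.079] gap 13.632141665518336 q6 -66.1 e6 -0.4214486014097929 14.55
[45, 45, 45, 50, 64, 88, 102, 106, 105, 106, 107, 107, 108, 109, 109, 105, 87, 61, 70, 93, 109, 111, 111]
```

The jaw profile no longer changes and the torque is low, so we look to be in the free play. I'll look before letting go.

```bash
python3 -c "
from h import *
im=snapshot('scene'); cv2.imwrite('pics/scene6.png',im)
k=[cv2.resize(i[150:210,195:255],(390,390),interpolation=cv2.INTER_CUBIC) for i in (cv2.imread('pics/scene3.png'),im)]
cv2.imwrite('pics/c6.png',np.hstack(k))"
```

```text
(no output)
```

View pics/c6.png

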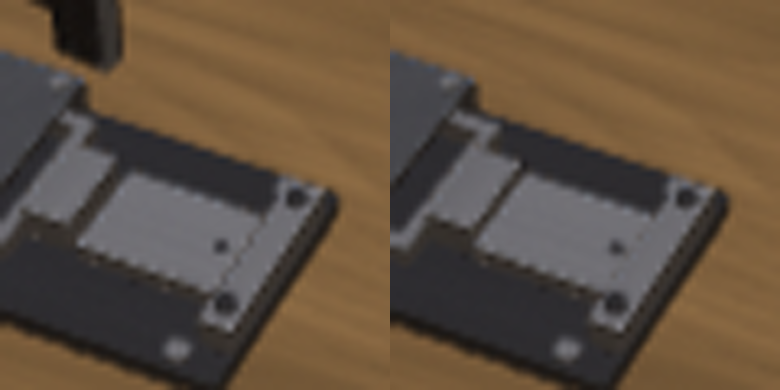

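On the right the jaw has closed on the blank and the gap at the fence is gone, so it is clamped. I'll stop turning and let go.

>>> {"method": "servo_tool", "body": {
  "motion": [
    [10, 0, 0, 0, 0, 0, 0],
    [18, 0, 0, 0, 0, 0, 0],
    [40, 0, 0, 0, 0, 0, 0],
    [40, 0, 0, 0, 0, 0, 0],
    [40, 0, 0, 0, 0, 0, 0]
  ]
}}

```text
time: 15.15
tool_pos: [518.4, -148.9, 52.4]
tcp_rot: [-180.0, 0.2, 134.7]
ft_force: [0.9, -0.2, -0.3]
finger_gap: 40.2
```

>>> {"method": "servo_tool", "body": {
  "motion": [
    [40, 0, 0, -15, 0, 0, 0],
    [40, 0, 0, -35, 0, 0, 0],
    [40, 0, 0, -45, 0, 0, 0],
    [40, 0, 0, -45, 0, 0, 0],
    [40, 0, 0, 0, 0, 0, 0],
    [40, 0, 0, 0, 0, 0, 0]
  ]
}}

```text
time: 15.75
tool_pos: [517.3, -148.1, 202.2]
tcp_rot: [180.0, 0.2, 134.7]
ft_force: [-0.2, 0.2, -0.6]
finger_gap: 40.6
```

```bash
python3 t.py 1; python3 -c "
from h import *
im=snapshot('scene'); cv2.imwrite('pics/scene7.png',im)
cv2.imwrite('pics/c7.png',cv2.resize(im[120:220,135:265],(780,600),interpolation=cv2.INTER_CUBIC))"
```

```text
[ 517.3 -148.1  202.2] [179.99   0.18 134.74] F [-0.24  0.2  -0.64] M [-0.006  0.029  0.02 ] gap 40.59143291414612 q6 -66.12 e6 0.00024340984055015724 15.75
[44, 44, 44, 49, 62, 86, 100, 105, 103, 104, 105, 106, 107, 108, 108, 103, 86, 60, 69, 92, 108, 110, 111]
```

View pics/c7.png

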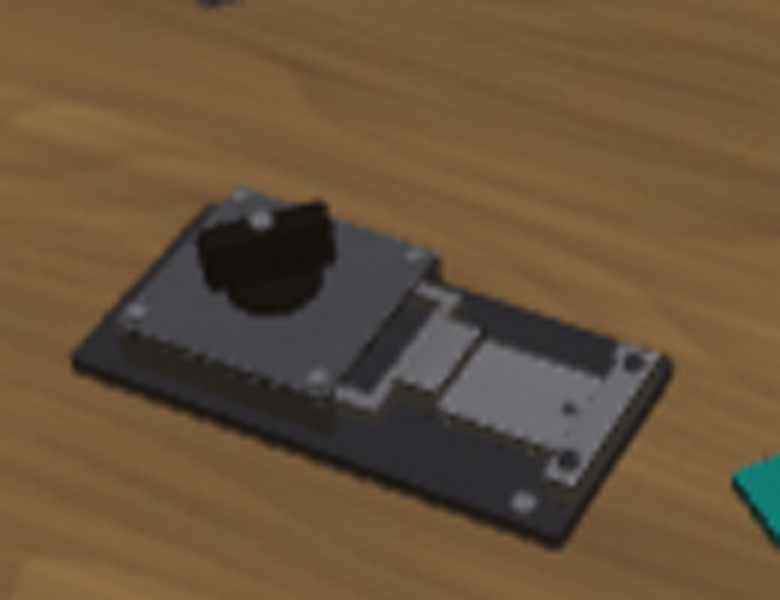

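After release the jaw profile is unchanged: the jaw is on the blank at crop (460,365), the blank is against the fence at (605,390), and the arm is clear with no force on it. I never went near the hammer, driver or ornament. Handing in.

```bash
python3 -c "
from bench import *
print(hand_in())"
```

```text
the job is handed in; nothing more can be done
None
```

The blank is clamped in the jig, and I handed the job in at about 16 s of the 67 s allowed.

- **Placing:** I laid the bare steel blank flat between the fence and the open jaw, at about 71.7 mm along the jig's y (the middle is 71.5 mm).
- **Turning:** I turned the knob clockwise about 0.8 rad. The measured torque fell from about 0.2 N m to just below zero as the jaw dropped. I stopped about 0.03 rad after that. The highest torque I read was 0.26 N m, so the knob was not pressed against the end stop.
- **Last checks:** After I let go, the jaw was still against the blank, there was no gap at the fence, and the arm was clear at z = 202 mm with no force on it.
- **One disagreement:** At about 0.5 rad the torque dipped for a moment, but the picture showed the jaw still open, so I kept turning.
- **Not checked:** I did not take a last picture of the hammer, screwdriver and ornament, but the arm never went near them.

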